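# Clear the bell, open the camphor chest and put the puppet arm away

### The arm

A 6-joint arm with a two-finger parallel gripper is mounted at the origin on the work surface. World frame = base frame: x ahead of the robot, y to its left, z up, the work surface at z = 0. Lengths are in mm, angles in degrees, forces in N, time in s.
With the tool pointing down it reaches from about 425 to 925 mm from the base axis. Payload 12.5 kg.
Tool frame: the origin (TCP) lies midway between the tips of the shut fingers; the grasp point (between the pads) lies 19 mm behind it; z points along the fingers, y is the line along which they close (so a half turn about z gives the same grasp; the last joint's range is limited). The gripper opens to 85 mm and grips with 20 to 120 N. Pads are 22 mm wide; open, the fingers measure 114 mm over their backs; the gripper's body (76 mm by 85 mm) begins 54 mm behind the grasp point. The pads swing forward as they close: fully open they stand 13 mm farther back than shut.
Start: joints at [64.767, 28.126, 89.318, -0, 62.55, -6.05], TCP at [205.346, 590.32, 231.327] pointing down, gripper open.
Joint ranges: [-177.58, 177.58], [-47.91, 125.51], [2.72, 160], [-65.01, 245.01], [3.68, 167.84], [-153.87, 153.87]. Speed limits (degrees/s): [127.2, 127.2, 159.86, 180, 180, 180].

### API

Orientations are given as [roll, pitch, yaw] about the fixed x, y, z axes, in that order (R = Rz(yaw) Ry(pitch) Rx(roll)).
In Python, from bench import bot gives the robot as it stands.
- The arm moves only by the tool servo_tool, never from a script. Its argument "motion" is text: rows parted by semicolons, each of 7 numbers parted by spaces: the shift along the tool's x, y, z as a fraction of full scale, then the turn, a rotation vector about the tool's x, y, z as a fraction of full scale, then the closure, from -1 (fully open) to 1 (shut). A call has 1 to 12 rows; each row shifts and turns the commanded pose from where the row before left it, along the tool's axes as they then stand; what a row does not reach is not made up. Full scale, the value 1, is 0.02 m for a shift and 6 degrees for a turn. A row lasts 1/8 s, in which the tool goes at most 62.5 mm and 10.7 degrees, less where a joint would pass 70% of its speed; a pose out of reach is approached as far as the arm can. A call with a number of a shift or a turn outside -1 to 1 is refused whole. A call with a gripper value outside its range is refused whole. The fingers move at their own pace and stop on an object; "newtons" is the grip in N (left out, the last holds). Time passes only in rows, so rows that do not move let the fingers close. It gives the time, the measured TCP pose, the force, the opening and the grip force at its end, in the units of the state.
- bot.read_state(): the state, without advancing time (a new reading comes with each control period).
- bot.grab_frame(name): name is "scene" or "top" or "wrist"; returns (picture, depth): 400x640x3 uint8, blue, green, red; 400x640 float32, mm along the optical axis (not along the pixel's ray), 0 where there is no reading.
- bot.camera_params(name): a dict with "vertical_fov" (degrees; the focal length in pixels is half the picture's height over the tangent of half this angle, whatever the lens; pixels are square), "cx", "cy" (the principal point, pixels), "cam_to_world" (4x4, takes a point from camera to world coordinates). Camera axes: x right, y up, looking along -z (the intrinsics and any distortion apply to the point x, -y, -z); pixel columns grow to the right and rows downward; lengths in mm; the calibration is good to about 2 mm. The wrist camera is an equidistant fisheye: a pixel r from the principal point sees the ray r / f radians off the axis. A picture is of the moment at which its call begins: read the wrist's pose just before it. camera_params takes no time and is no camera call; for the wrist camera it gives the pose at the moment of the call.
- bot.job_done(): hands the job in; it is judged then, once.
Trained networks look in the newest picture that a camera, given by its name, has taken for a name from the list of things; names that differ only in an ending like _2 or _b are one class to them, and where a whole thing is asked for, a point or a joint stands for the part that bears it (a point fixed in the world has none). Each returns a list of dicts, best first, with "score" (0 to 1); they miss things now and then, are a little off and sometimes report something else, mostly with a low value. They report only what shows in the picture. A call takes as long as a camera call. They do not tell look-alikes from the thing itself.
- bot.cut_out(camera, target): "mask" (400x640 bool, what is visible of it) and "box" ([left, top, width, height] in pixels, round what is visible of it).
- bot.mark_of(camera, target): "position" ([column, row] in pixels: a listed point, or the origin of a listed thing).
The state is a dict: "time": time; "joint_positions": joint angles; "qvel": joint speeds; "joint_efforts": joint torques, N m; "tcp_pos": TCP position; "ee_rot": TCP orientation; "ft_force": force on the tool from outside, world axes, zero at the start; "torque": the same for the moment, N m; "width": opening from 0.0 (shut) to 1.0 (fully open); "grip_force": force on a finger pad.
Only numpy, scipy, OpenCV 4.12 (cv2) and the standard library are available. Lean on these libraries where they do the work, as an engineer would, in place of code of your own. Each camera call takes 0.05 s, during which the arm holds its last target. There are 200 camera calls.

### The job

Put the vermilion puppet arm away in the camphor chest: first lift the bronze bell off the lid and stand it upright in the middle of the round red lacquered stand, then turn the brass catch on the chest's front rail fully aside, swing the lid up until it stands open about upright, and lay the arm flat and lengthwise on the chest's floor. Set both things down gently, never dropping them or tipping the bell over. Leave the lid standing open for the next pieces, and the tortoise and the fairy where they are.

Things in the scene. Friction and masses are not known exactly. Their poses are not given: they have to be found in the camera images.
- chest: Flat camphor-wood chest, fixed to the bench, 200 (x) x 320 (y) x 120 mm high with its lid shut. Origin: centre of its underside; its x axis points from the front (catch side, facing the robot) to the back (hinge side), y along its length, z up. The front rail, x -100 to -58 mm, is fixed and 120 mm high, flush with the shut lid; the hollow behind it is x -58 to +88, y -148 to +148 mm, its floor 55 mm above the bench. The other walls are 12 mm thick and 108 mm high.
- chest_in (a point): Centre of the chest's inner floor, at (15, 0, 55) mm in the chest frame; axes as the chest's. The hollow is 146 mm (x) by 296 mm (y) and 53 mm deep below the shut lid.
- lid_hinge (a point): Middle of the lid's hinge line, at (100, 0, 108) mm in the chest frame; the line runs along the chest's y.
- lid (a joint): Lid angle in rad: 0 shut, about 1.57 upright, stop at 1.75; the front edge swings up and back. A stiff hinge (0.5 N m): the lid stays where it is left. The lid is a 12 mm board, 158 x 318 mm, 0.4 kg, its underside at hinge height when shut. While the catch is over it, it cannot open.
- lid_handle (a point): Middle of the round brass bar handle on the lid: bar 12 mm thick, 100 mm long along the chest's y, its axis 36 mm above the lid's upper face and 25 mm from its front edge, open beneath (a 5 mm radius post at each end). With the lid shut it is at (-35, 50, 156) mm in the chest frame; it moves with the lid.
- catch (a joint): Angle of the brass turn catch in rad about a vertical axis: near 0 its tongue points along the chest's +x and lies over the lid; it grows clockwise seen from above, to a stop at 1.5. The lid is free from about 1.2. Light friction (0.05 N m), stays where left.
- catch_grip (a point): Point on the catch's axis at the height to grip it, 26 mm above the rail; at (-80, -90, 146) mm in the chest frame. The upright thumb plate there is 42 mm long (along the tongue), 10 mm thick, and reaches from 8 to 38 mm above the rail. The point turns with the catch: its x axis is along the plate and tongue (its yaw is the chest's minus the catch angle).
- bell_center (a point): Bronze temple bell, 120 mm high, standing on the lid at the start, 0.4 to 0.6 kg. The point is on its axis, 60 mm above its foot. Mouth 80 mm in diameter below, narrowing to 58 mm at 72 mm; on top a crest for gripping, 40 mm along the point's x, 16 mm thick along its y, from 86 to 120 mm above the foot (crest centre 43 mm above the point).
- stand_top (a point): Centre of the upper face of the round dark red lacquered stand with a dull gold-brown centre, fixed, 150 mm in diameter, 15 mm high.
- puppet_arm_center (a point): Vermilion puppet arm (rigid) lying on the bench, about 170 mm long along the point's x (x -80 to +88 mm; shoulder disc 36 mm wide at -x, pale hand at +x bent slightly to +y, up to +33 mm), 28 mm wide and 28 mm thick in the middle, 0.1 to 0.14 kg. The point is mid-thickness, 14 mm above its underside, near its centre of mass; z is up.
- tortoise_center (a point): Olive-green carved tortoise, about 115 mm long, 90 mm wide, 52 mm high; point at its middle, 25 mm up. To be left alone.
- fairy_center (a point): White and gold lacquered fairy figure, 72 mm wide at the foot, 178 mm tall; point on its axis, 85 mm up. To be left alone.
Not all that is in view belongs to the job. Of the things like the part that bears bell_center, leave any that is pink; of the rest the larger one is meant.

How it is judged:
By the outcome, as a careful person would: the job done as asked, in the order asked, and still so for the second after the job is handed in, with the robot touching nothing.
It also fails if it takes over 72 s, if anything falls off the work surface, if the arm or the gripper's body presses on something with over 40 N, if the wrist force passes 120 N, or if a joint passes its speed limit or range.

## Working session

There is one attempt and no reset: what is moved stays moved. The work goes in short steps, Python scripts to look and compute and a tool call to move; the robot and the scene stay as the last step left them, time stands still between calls to the robot, and variables do not carry over. Pictures are saved under pics/ and viewed, at most 10 in all, crops included, and the job is handed in when it is done.

Besides the shell and the picture viewer there is one more tool, called after "Emit:" as name(argument=value, ...), one argument or row to a line, values as JSON. servo_tool: Moves the arm, as the interface text tells. Shift numbers are shares of 0.02 m and turn numbers shares of 6 degrees, none past 1 either way. Its arguments: {"type":"object","properties":{"motion":{"type":"string"},"newtons":{"type":"number"}},"required":["motion"]}

```bash
mkdir -p pics; ls; cat > h.py <<'E'
import numpy as np, cv2
from bench import bot
def px2w(cam,u,v,d):
    p=bot.camera_params(cam); f=200/np.tan(np.radians(p['vertical_fov'])/2)
    x=(u-p['cx'])/f; y=(v-p['cy'])/f
    if cam=='wrist':
        r=np.hypot(x,y); s=np.tan(r)/r if r>1e-9 else 1; x*=s;y*=s
    T=np.array(p['cam_to_world'])
    d=np.asarray(d,float)
    return (T[:3,:3]@np.array([x*d,-y*d,-d])).T+T[:3,3]
def w2px(cam,P):
    p=bot.camera_params(cam); f=200/np.tan(np.radians(p['vertical_fov'])/2)
    T=np.array(p['cam_to_world']); c=T[:3,:3].T@(np.array(P)-T[:3,3]); x=c[0]/-c[2]; y=-c[1]/-c[2]
    if cam=='wrist':
        r=np.hypot(x,y); s=np.arctan(r)/r; x*=s;y*=s
    return p['cx']+f*x,p['cy']+f*y
def cloud(cam,depth,mask):
    v,u=np.nonzero(mask&(depth>0)); return px2w(cam,u,v,depth[v,u])
E
python3 - <<'E'
from h import *
ims=[]
for c in ['scene','top']:
    im,d=bot.grab_frame(c); np.save(c+'_d.npy',d); cv2.imwrite(c+'.png',im)
    cv2.imwrite(f'pics/{c}0.png',im)
    for t in ['chest','lid_handle','catch','catch_grip','bell_center','stand_top','puppet_arm_center','tortoise_center','fairy_center']:
        for q in bot.mark_of(c,t)[:3]:
            u,v=q['position']; dd=d[int(min(max(v,0),399)),int(min(max(u,0),639))]
            print(c,t,round(q['score'],2),np.round([u,v]),np.round(px2w(c,u,v,dd)))
E
```

```text
pics
scene chest 0.96 [414. 256.] [636. 167. 105.]
scene lid_handle 0.95 [436. 204.] [459. 241. 118.]Traceback (most recent call last):
  File "<stdin>", line 7, in <module>
ValueError: it knows: bell_center, catch_grip, chest, chest_in, fairy_center, lid_handle, lid_hinge, puppet_arm center, stand_top, tortoise_center
```

```bash
python3 - <<'E'
from h import *
for c in ['scene','top']:
    im,d=bot.grab_frame(c); np.save(c+'_d.npy',d); cv2.imwrite(c+'.png',im)
    cv2.imwrite(f'pics/{c}0.png',im)
    for t in ['chest','lid_handle','catch_grip','bell_center','stand_top','puppet_arm center','lid_hinge','tortoise_center','fairy_center']:
        for q in bot.mark_of(c,t)[:3]:
            u,v=q['position']; dd=d[int(min(max(v,0),399)),int(min(max(u,0),639))]
            print(c,t,round(q['score'],2),np.round([u,v]),np.round(px2w(c,u,v,dd)))
E
```

```text
scene chest 0.68 [412. 254.] [637. 160. 113.]
scene lid_handle 0.72 [438. 204.] [456. 245. 117.]
scene lid_handle 0.19 [413. 254.] [634. 163. 108.]
scene catch_grip 0.45 [378. 195.] [484.  85. 158.]
scene bell_center 0.91 [463. 307.] [730. 270.  57.]
scene bell_center 0.9 [407. 183.] [329. 182.  85.]
scene bell_center 0.66 [449. 210.] [570. 238. 191.]
scene stand_top 0.97 [195. 245.] [ 566. -393.   14.]Traceback (most recent call last):
  File "<stdin>", line 6, in <module>
ValueError: it knows: bell_center, catch_grip, chest, chest_in, fairy_center, lid_handle, lid_hinge, puppet_arm center, stand_top, tortoise_center
```

View pics/scene0.png

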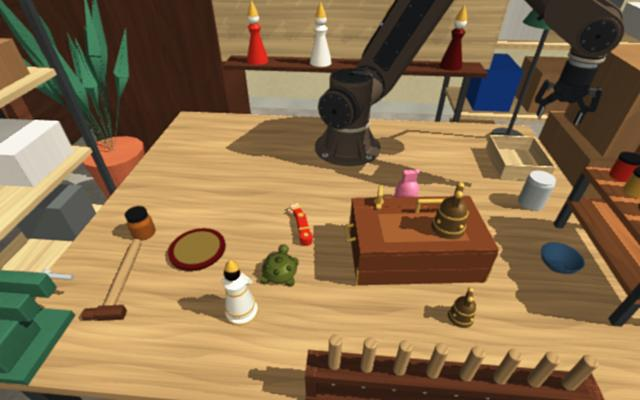

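The scene view shows the bronze bell on the lid at (450,212), a smaller bronze bell on the bench at (463,308) and a pink one at (407,185). The handle is at about (435,203), the catch at (379,197), the vermilion arm at (301,225) and the stand at (196,248).

```bash
python3 - <<'E'
from h import *
for c in ['top','scene']:
    im,d=bot.grab_frame(c); np.save(c+'_d.npy',d); cv2.imwrite(c+'.png',im)
    cv2.imwrite(f'pics/{c}0.png',im)
    for t in ['puppet_arm_center','chest','chest_in','lid_handle','catch_grip','bell_center','stand_top','lid_hinge','tortoise_center','fairy_center']:
      try:
        for q in bot.mark_of(c,t)[:3]:
            u,v=q['position']; dd=d[int(min(max(v,0),399)),int(min(max(u,0),639))]
            print(c,t,round(q['score'],2),np.round([u,v]),np.round(px2w(c,u,v,dd)))
      except ValueError as e: print(t,repr(str(e))[-100:])
E
```

```text
top puppet_arm_center 0.93 [343. 234.] [ 448. -117.   24.]
top chest 0.87 [219. 201.] [517. 177. 118.]
top chest 0.55 [252. 223.] [467. 100. 120.]
top lid_handle 0.85 [190. 212.] [488. 231. 161.]
top lid_handle 0.66 [391. 112.] [ 734. -219.  122.]
top lid_handle 0.5 [452. 192.] [ 559. -395.   12.]
top bell_center 0.83 [178. 185.] [541. 247. 214.]
top bell_center 0.75 [214. 293.] [309. 179. 121.]
top bell_center 0.58 [182. 124.] [703. 277.  83.]
top stand_top 0.78 [447. 191.] [ 561. -381.   15.]
top lid_hinge 0.72 [210. 156.] [621. 199. 122.]
top tortoise_center 0.92 [360. 165.] [ 620. -154.   50.]
top fairy_center 0.63 [392. 113.] [ 731. -221.  122.]
scene puppet_arm_center 0.74 [298. 220.] [ 452. -128.   24.]
scene chest 0.75 [410. 252.] [635. 158. 114.]
scene chest 0.28 [196. 246.] [ 568. -392.   14.]
scene chest_in 0.57 [449. 206.] [563. 237. 199.]
scene lid_handle 0.69 [437. 206.] [469. 242. 118.]
scene catch_grip 0.51 [380. 196.] [486.  89. 156.]
scene bell_center 0.93 [463. 306.] [727. 270.  53.]
scene bell_center 0.72 [452. 210.] [574. 242. 195.]
scene bell_center 0.61 [403. 188.] [331. 171.  70.]
scene stand_top 0.97 [196. 246.] [ 571. -388.   16.]
scene lid_hinge 0.64 [428. 255.] [629. 199. 104.]
scene lid_hinge 0.31 [280. 267.] [ 649. -145.   48.]
scene tortoise_center 0.98 [282. 269.] [ 649. -141.   40.]
scene tortoise_center 0.16 [431. 258.] [631. 208.  95.]
scene fairy_center 0.56 [236. 290.] [ 771. -211.  112.]
```

View pics/top0.png

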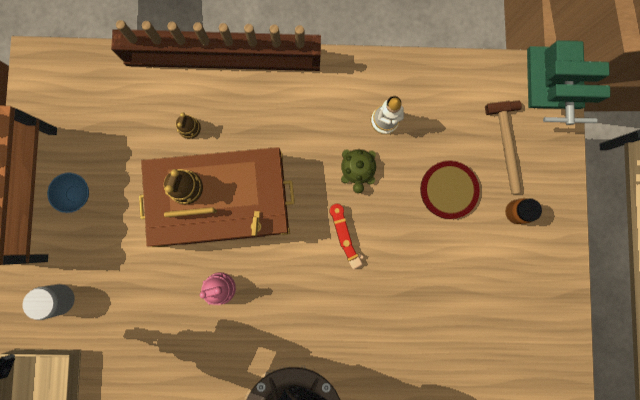

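The top view shows the target bell at (182,185) on the lid, with the small bench bell at (187,125) and the pink one at (218,289). The arm runs from its shoulder at (337,212) to its hand at (356,265), and the stand is at (450,190). Next I fit the poses.

```bash
cat > fit.py <<'E'
from h import *
im=cv2.imread('top.png'); d=np.load('top_d.npy')
v,u=np.mgrid[0:400,0:640]; P=px2w('top',u.ravel(),v.ravel(),d.ravel()).reshape(400,640,3)
def rng(x,y,z):
    m=np.ones((400,640),bool)
    for i,r in enumerate((x,y,z)): m&=(P[...,i]>r[0])&(P[...,i]<r[1])
    return P[m],m
def rect(Q,n):
    r=cv2.minAreaRect(np.float32(Q[:,:2])); print(n,len(Q),np.round(r[0],1),np.round(r[1],1),round(r[2],1)); return r
Q,m=rng((400,680),(0,400),(108,130)); rect(Q,'chest top'); print('z',np.median(Q[:,2]))
Q,m=rng((400,620),(130,320),(148,170)); 
q=Q[Q[:,0]<515]; rect(q,'handle')
Q,m=rng((430,540),(60,130),(140,175)); rect(Q,'catch plate'); print(Q[:,2].max() if len(Q) else 0)
# bell crest
Q,m=rng((480,640),(180,300),(210,260)); r=rect(Q,'crest'); print('ztop',np.percentile(Q[:,2],95),Q.mean(0))
Q,m=rng((480,640),(180,300),(170,190)); rect(Q,'bell mid')
# stand
Q,m=rng((450,680),(-480,-300),(7,30)); c,r=cv2.minEnclosingCircle(np.float32(Q[:,:2])); print('stand',c,r,np.median(Q[:,2]))
# arm
hsv=cv2.cvtColor(im,cv2.COLOR_BGR2HSV)
Q,m=rng((340,540),(-180,-60),(8,50)); rect(Q,'arm'); print(np.percentile(Q[:,2],90))
dd,_,_,_=[x for x in [np.linalg.eigh(np.cov(Q[:,:2].T))][0]]+[0,0]
w,V=np.linalg.eigh(np.cov(Q[:,:2].T)); print(V[:,1],np.degrees(np.arctan2(V[1,1],V[0,1])),Q.mean(0))
a=(Q[:,:2]-Q[:,:2].mean(0))@V; print(a.min(0),a.max(0))
c=bot.camera_params('wrist'); print(c['vertical_fov'],c['cx'],c['cy'])
s=bot.read_state(); print(s['tcp_pos'],s['ee_rot'],s['time'],s['width'])
T=np.array(c['cam_to_world']);print(np.round(T,2))
E
python3 fit.py
```

```text
chest top 10646 [530.  189.6] [199.7 320.3] 6.8
z 120.26638347317112
handle 288 [500.6 235.5] [ 34.  109.1] 6.5
catch plate 102 [461.5  90.4] [10.5 41.8] 85.8
163.19607417614475
crest 253 [547.9 253.5] [17.3 50. ] 70.8
ztop 244.53055021375621 [547.10042896 251.30637778 235.71148467]
bell mid 183 [547.9 253.5] [66.1 65.8] 0.9
stand (565.727294921875, -406.5362548828125) 118.99626159667969 15.424821649464775
arm 803 [ 445.4 -130.4] [174.3  66.1] 30.9
30.27274007596543
[-0.93169851 -0.36323256] -158.70114831354877 [ 445.17560485 -120.33235605   25.4438015 ]
[-24.69402231 -83.36174011] [44.97153481 91.12163046]
65.70646984690485 319.93072162877894 202.83049475925142
[205.35312311 590.32151519 231.32454976] [1.79995072e+02 1.73137618e-03 1.60818243e+02] 1.55 1.001560429325629
[[ 3.3000e-01 -9.1000e-01 -2.4000e-01  1.4449e+02]
 [ 9.4000e-01  3.2000e-01  8.0000e-02  6.1256e+02]
 [ 0.0000e+00 -2.6000e-01  9.7000e-01  3.7247e+02]
 [ 0.0000e+00  0.0000e+00  0.0000e+00  1.0000e+00]]
```

Lookalikes for the bell in the top view:
- Bronze bell on the lid, (182,185)
- Smaller bronze bell on the bench, (187,125)
- Pink bell, (218,289)

I choose the one at (182,185): not pink, and the larger bronze one. I check it in a close crop and refit the stand and arm.

```bash
cat >> fit.py <<'E'
print('---')
lab=cv2.connectedComponents(((P[...,2]>8)&(P[...,2]<25)&(d>0)).astype(np.uint8))[1]
m=lab==lab[190,450]; Q=P[m]; c,r=cv2.minEnclosingCircle(np.float32(Q[:,:2])); print('stand',c,r,Q.mean(0),len(Q))
h=hsv; m=((h[...,1]>150)&((h[...,0]<9)|(h[...,0]>174))&(h[...,2]>110)&(P[...,2]>4)&(P[...,2]<45)&(abs(P[...,0]-448)<110)&(abs(P[...,1]+125)<60))
Q=P[m]; rect(Q,'red'); w,V=np.linalg.eigh(np.cov(Q[:,:2].T)); print(np.degrees(np.arctan2(V[1,1],V[0,1])),Q.mean(0))
for uv in [(337,212),(345,238),(356,263)]: print(P[uv[1],uv[0]])
cr=np.hstack([cv2.resize(im[90:240,130:300],None,fx=2.3,fy=2.3,interpolation=cv2.INTER_CUBIC),cv2.resize(im[180:330,280:450],None,fx=2.3,fy=2.3,interpolation=cv2.INTER_CUBIC)])
cv2.imwrite('pics/crop.png',cr)
E
python3 fit.py | sed -n '/---/,$p'
```

```text
---
stand (567.5737915039062, -387.26934814453125) 76.31979370117188 [ 567.52881767 -386.47344586   15.42277439] 2696
red 520 [ 458.  -113.4] [136.   34.2] 16.2
-161.65683015642034 [ 460.05514503 -113.2376152    26.77476816]
[ 502.90094882 -100.18040396   29.64622787]
[ 438.91966175 -121.00871888   27.44375087]
[ 377.69126789 -149.63759872   19.85651499]
```

View pics/crop.png

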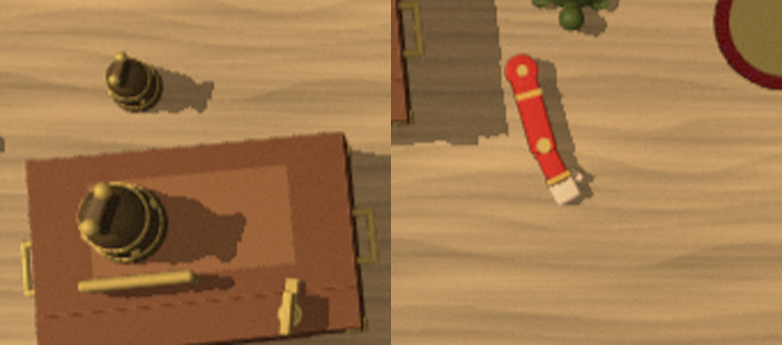

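Emit:
servo_tool(
  motion="0 0 -1 0 0 0 -1;0 0 -1 0 0 0 -1;-.9 -.43 -.5 0 0 0 -1;-.9 -.43 -.5 0 0 0 -1;-.9 -.43 -.5 0 0 0 -1;-.9 -.43 -.5 0 0 0 -1;-.9 -.43 -.5 0 0 0 -1;-.9 -.43 0 0 0 0 -1;-.9 -.43 0 0 0 0 -1;-.9 -.43 0 0 0 0 -1;-.9 -.43 0 0 0 0 -1;-.9 -.43 0 0 0 0 -1",
)

```text
time: 3.05
tcp_pos: [348.0, 449.0, 321.2]
ee_rot: [-180.0, -0.0, 160.8]
ft_force: [-0.2, 0.2, 0.3]
width: 0.993
grip_force: 0.0
```

Emit:
servo_tool(
  motion="-.9 -.43 0 0 0 0 -1;-.9 -.43 0 0 0 0 -1;-.9 -.43 0 0 0 0 -1;-.9 -.43 0 0 0 0 -1;-.9 -.43 0 0 0 0 -1;-.9 -.43 0 0 0 0 -1;-.9 -.43 0 0 0 0 -1;-.9 -.43 0 0 0 0 -1;-.9 -.43 0 0 0 0 -1;-.9 -.43 0 0 0 0 -1;-.9 -.43 0 0 0 0 -1;0 0 0 0 0 0 -1",
)

```text
time: 4.55
tcp_pos: [504.1, 294.4, 321.1]
ee_rot: [-180.0, -0.0, 160.7]
ft_force: [-0.0, 0.1, -0.5]
width: 1.0
grip_force: 0.0
```

The crop confirms the choice: the lid bell at (122,220) is larger than the bench one, with its crest running roughly up-down in the picture. The arm lies free at (540,130).

```bash
cat > look.py <<'E'
from h import *
import sys
name,out=sys.argv[1:3]
im,d=bot.grab_frame(name); cv2.imwrite('pics/'+out+'.png',im); np.save('d_%s.npy'%out,d)
v,u=np.mgrid[0:400,0:640]; P=px2w(name,u.ravel(),v.ravel(),d.ravel()).reshape(400,640,3); P[d<=0]=np.nan
def rng(x,y,z):
    m=np.ones((400,640),bool)
    for i,r in enumerate((x,y,z)): m&=(P[...,i]>r[0])&(P[...,i]<r[1])
    return P[m]
def rect(Q,n):
    if len(Q)<5: print(n,'none'); return
    r=cv2.minAreaRect(np.float32(Q[:,:2])); print(n,len(Q),np.round(r[0],1),np.round(r[1],1),round(r[2],1),'z',np.round(np.percentile(Q[:,2],[5,50,95]),1))
E
cat > a.py <<'E'
exec(open('look.py').read())
for z in [(225,245),(212,225),(206,212),(165,195),(120,140)]:
    Q=rng((490,610),(190,310),z); rect(Q,str(z))
for q in bot.mark_of('wrist','bell_center')[:3]: print(q)
E
python3 a.py wrist w1
```

```text
Traceback (most recent call last):
  File "a.py", line 1, in <module>
    exec(open('look.py').read())
    ~~~~^^^^^^^^^^^^^^^^^^^^^^^^
  File "h.py", line 7, in px2w
    r=np.hypot(x,y); s=np.tan(r)/r if r>1e-9 else 1; x*=s;y*=s
                                      ^^^^^^
ValueError: The truth value of an array with more than one element is ambiguous. Use a.any() or a.all()
```

View pics/w1.png

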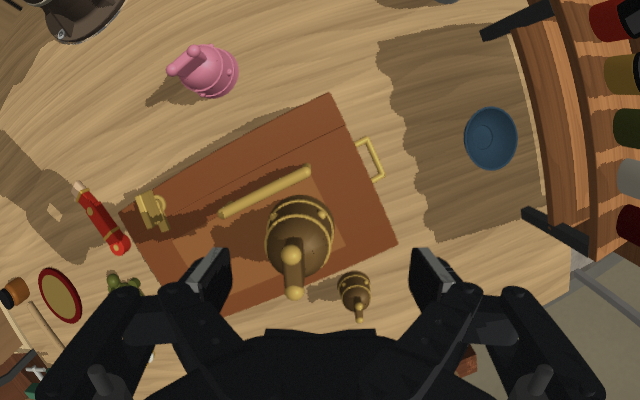

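The wrist view shows the large bell centred between the fingers at (297,235), with its crest along the image column as wanted. I fix the helper and measure.

```bash
sed -i "s/s=np.tan(r)\/r if r>1e-9 else 1/r=np.maximum(r,1e-9); s=np.tan(r)\/r/" h.py; python3 a.py wrist w1b
```

```text
(225, 245) 1050 [549.  255.9] [16.9 49.1] 72.6 z [234.4 238.7 242.8]
(212, 225) 133 [546.7 263. ] [37.6 13. ] 7.8 z [212.4 217.8 223.4]
(206, 212) 59 [546.1 263.1] [35.6 12.3] 8.5 z [206.2 208.7 211.8]
(165, 195) 1502 [545.7 257.5] [66.4 59.3] 63.6 z [168.2 185.  194.4]
(120, 140) 1258 [549.8 249.5] [118.6 118.9] 0.1 z [120.  120.8 138.9]
{'position': [202.4, 66.0], 'score': 0.87}
{'position': [285.5, 288.5], 'score': 0.73}
```

Emit:
servo_tool(
  motion="-.93 -.37 0 0 0 -.33 -1;-.93 -.37 0 0 0 0 -1;-.93 -.37 0 0 0 0 -1;0 0 1 0 0 0 -1;0 0 1 0 0 0 -1;0 0 1 0 0 0 -1;0 0 1 0 0 0 -1;0 0 1 0 0 0 -.5;0 0 .7 0 0 0 0;0 0 0 0 0 0 .7;0 0 0 0 0 0 1;0 0 0 0 0 0 1",
  newtons=60,
)

```text
time: 6.2
tcp_pos: [549.3, 257.3, 207.5]
ee_rot: [180.0, 0.0, 162.8]
ft_force: [0.4, 0.0, -5.6]
width: 0.178
grip_force: 59.7
```

Emit:
servo_tool(
  motion="0 0 0 0 0 0 1;0 0 0 0 0 0 1;0 0 0 0 0 0 1;0 0 0 0 0 0 1",
)

```text
time: 6.7
tcp_pos: [549.3, 257.3, 207.5]
ee_rot: [180.0, 0.0, 162.8]
ft_force: [-0.6, -0.4, -1.8]
width: 0.18
grip_force: 60.2
```

Emit:
servo_tool(
  motion="0 0 -.3 0 0 0 1;0 0 -.6 0 0 0 1;0 0 -.8 0 0 0 1;0 0 -.8 0 0 0 1;-.1 -.3 -.5 0 0 0 1;-.2 -.6 0 0 0 0 1;-.3 -.9 0 0 0 0 1;-.33 -.97 0 0 0 0 1;-.33 -.97 0 0 0 0 1;-.33 -.97 0 0 0 0 1;-.33 -.97 0 0 0 0 1;-.33 -.97 0 0 0 0 1",
)

```text
time: 8.2
tcp_pos: [553.0, 115.5, 267.3]
ee_rot: [180.0, 0.0, 162.8]
ft_force: [0.3, 0.2, -5.6]
width: 0.176
grip_force: 59.8
```

Emit:
servo_tool(
  motion="-.33 -.97 0 0 0 0 1;-.33 -.97 0 0 0 0 1;-.33 -.97 0 0 0 0 1;-.33 -.97 0 0 0 0 1;-.33 -.97 0 0 0 0 1;-.33 -.97 0 0 0 0 1;-.33 -.97 0 0 0 0 1;-.33 -.97 0 0 0 0 1;-.33 -.97 0 0 0 0 1;-.33 -.97 0 0 0 0 1;-.33 -.97 0 0 0 0 1;-.33 -.97 0 0 0 0 1",
)

```text
time: 9.7
tcp_pos: [559.8, -130.3, 267.2]
ee_rot: [180.0, -0.0, 162.8]
ft_force: [0.3, 0.2, -5.1]
width: 0.182
grip_force: 59.8
```

Emit:
servo_tool(
  motion="-.33 -.97 0 0 0 0 1;-.33 -.97 .3 0 0 0 1;-.33 -.97 .5 0 0 0 1;-.33 -.97 .5 0 0 0 1;-.33 -.97 .5 0 0 0 1;-.33 -.97 .5 0 0 0 1;-.33 -.97 .5 0 0 0 1;-.33 -.97 .5 0 0 0 1;-.33 -.97 .5 0 0 0 1;-.33 -.97 .5 0 0 0 1;-.2 -.6 .5 0 0 0 1;0 0 0 0 0 0 1",
)

```text
time: 11.2
tcp_pos: [565.3, -346.9, 170.1]
ee_rot: [180.0, -0.1, 162.7]
ft_force: [0.2, 0.7, -5.6]
width: 0.181
grip_force: 59.8
```

Emit:
servo_tool(
  motion="-.23 -.63 .3 0 0 0 1;-.23 -.63 .5 0 0 0 1;-.23 -.63 .6 0 0 0 1;0 0 .5 0 0 0 1;0 0 .5 0 0 0 1;0 0 .3 0 0 0 1;0 0 .2 0 0 0 1;0 0 .15 0 0 0 1;0 0 .1 0 0 0 1;0 0 .1 0 0 0 1;0 0 0 0 0 0 1",
)

```text
time: 12.58
tcp_pos: [567.7, -386.5, 106.2]
ee_rot: [180.0, -0.0, 162.8]
ft_force: [-0.3, 0.1, -4.7]
width: 0.18
grip_force: 59.8
```

Emit:
servo_tool(
  motion="0 0 .08 0 0 0 1;0 0 .06 0 0 0 1;0 0 .03 0 0 0 1;0 0 0 0 0 0 1",
)

```text
time: 13.08
tcp_pos: [567.7, -386.5, 102.8]
ee_rot: [180.0, 0.0, 162.8]
ft_force: [1.0, -0.1, -4.8]
width: 0.181
grip_force: 59.8
```

Emit:
servo_tool(
  motion="0 0 .04 0 0 0 1;0 0 0 0 0 0 1",
)

```text
time: 13.32
tcp_pos: [567.8, -386.7, 102.5]
ee_rot: [-180.0, 0.0, 162.8]
ft_force: [-0.6, 0.0, -0.6]
width: 0.176
grip_force: 60.4
```

Emit:
servo_tool(
  motion="0 0 0 0 0 0 .4;0 0 0 0 0 0 .2;0 0 0 0 0 0 0;0 0 -.3 0 0 0 0;0 0 -.8 0 0 0 0;0 0 -1 0 0 0 0;0 0 -1 0 0 -.54 0;0 0 -1 0 0 -.54 0;0 0 -1 0 0 -.54 0;.15 .5 -1 0 0 -.55 0;.29 .97 -.5 0 0 0 0;.29 .97 -.5 0 0 0 0",
)

```text
time: 14.82
tcp_pos: [556.8, -335.2, 244.7]
ee_rot: [180.0, -0.0, 175.7]
ft_force: [0.2, -0.4, -1.2]
width: 0.503
grip_force: 0.0
```

```bash
cat > b.py <<'E'
exec(open('look.py').read())
Q=rng((480,640),(-470,-320),(100,112)); rect(Q,'crest')
Q=rng((480,640),(-470,-320),(70,98)); rect(Q,'mid')
Q=rng((480,640),(-470,-320),(8,22)); rect(Q,'stand')
E
python3 b.py top t2
```

```text
crest none
mid none
stand 504 [ 579.4 -340.3] [ 52.9 150.3] 67.5 z [11.3 15.2 19.2]
```

Emit:
servo_tool(
  motion=".29 .97 0 0 0 0 0;.29 .97 0 0 0 0 0;.29 .97 0 0 0 0 0;.29 .97 0 0 0 0 0;.29 .97 0 0 0 0 0;.29 .97 0 0 0 0 0;.29 .97 0 0 0 0 0;.29 .97 0 0 0 0 0;.29 .97 0 0 0 0 0;.29 .97 0 0 0 0 0;.29 .97 0 0 0 0 0;.29 .97 0 0 0 0 0",
)

```text
time: 16.38
tcp_pos: [504.6, -98.1, 244.1]
ee_rot: [180.0, 0.0, 175.8]
ft_force: [-0.2, 0.4, -0.6]
width: 0.496
grip_force: 0.0
```

Emit:
servo_tool(
  motion=".28 .93 0 0 0 0 0;.28 .93 0 0 0 0 0;.28 .93 0 0 0 0 0;.28 .93 0 0 0 0 0;.28 .93 0 0 0 0 0;.28 .93 0 0 0 0 0;.28 .93 0 0 0 0 0;.28 .93 0 0 0 0 0;.28 .93 0 0 0 0 0;.28 .93 0 0 0 0 0;0 0 0 0 0 0 0",
)

```text
time: 17.75
tcp_pos: [462.2, 91.4, 244.1]
ee_rot: [180.0, 0.0, 175.9]
ft_force: [1.0, 0.1, -1.0]
width: 0.499
grip_force: 0.0
```

```bash
cat > c.py <<'E'
exec(open('look.py').read())
Q=rng((420,500),(50,130),(140,165)); rect(Q,'plate')
Q=rng((420,500),(50,130),(153,165)); rect(Q,'plate top')
print(bot.read_state()['tcp_pos'])
E
python3 c.py wrist w3; python3 b.py top t3
```

```text
plate 743 [462.9  91.2] [10.3 42. ] 85.9 z [153.4 156.8 158. ]
plate top 707 [462.9  91.2] [10.1 42.1] 86.2 z [155.3 156.8 158. ]
[462.40292862  90.71270647 244.13176622]
crest 41 [ 564.3 -382.1] [31.1 30.4] 35.9 z [100.2 102.2 109.9]
mid 374 [ 566.2 -385.1] [66.1 61.3] 32.6 z [72.9 88.3 96.9]
stand 1747 [ 567.1 -390. ] [145.1 147.7] 84.9 z [11.1 15.3 19.5]
```

View pics/w3.png

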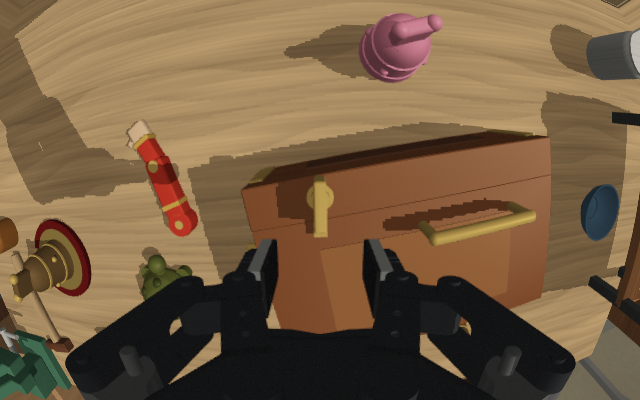

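The wrist view shows the catch plate at (318,205), between and ahead of the open pads. The bell stands upright on the stand at (40,270).

Emit:
servo_tool(
  motion=".03 0 1 0 0 0 0;0 0 1 0 0 0 0;0 0 1 0 0 0 0;0 0 1 0 0 0 0;0 0 1 0 0 0 0;0 0 .5 0 0 0 0;0 0 .3 0 0 0 .2;0 0 0 0 0 0 .6;0 0 0 0 0 0 1;0 0 0 0 0 0 1;0 0 0 0 0 0 1",
  newtons=30,
)

```text
time: 19.23
tcp_pos: [462.2, 90.9, 128.5]
ee_rot: [179.9, 0.1, 175.8]
ft_force: [-0.1, 7.7, -3.5]
width: 0.14
grip_force: 29.2
```

Emit:
servo_tool(
  motion="0 0 0 0 0 .5 1;0 0 0 0 0 1 1;0 0 0 0 0 1 1;0 0 0 0 0 1 1;0 0 0 0 0 1 1;0 0 0 0 0 1 1;0 0 0 0 0 1 1;0 0 0 0 0 1 1;0 0 0 0 0 1 1;0 0 0 0 0 1 1;0 0 0 0 0 1 1;0 0 0 0 0 1 1",
)

```text
time: 20.72
tcp_pos: [462.2, 90.9, 128.5]
ee_rot: [179.9, -0.0, 106.6]
ft_force: [1.0, 6.5, -4.3]
width: 0.14
grip_force: 29.2
```

Emit:
servo_tool(
  motion="0 0 0 0 0 .6 1;0 0 0 0 0 .4 1;0 0 0 0 0 .2 1;0 0 0 0 0 0 1;0 0 0 0 0 0 .6;0 0 0 0 0 0 .3;0 0 0 0 0 0 .2;0 0 -.5 0 0 0 .2;0 0 -1 0 0 0 .2;0 0 -1 0 0 0 0;0 0 -1 0 0 0 0;0 0 -1 0 0 .2 0",
)

```text
time: 22.22
tcp_pos: [461.9, 90.1, 219.5]
ee_rot: [180.0, 0.0, 98.4]
ft_force: [0.7, -0.2, 0.1]
width: 0.501
grip_force: 0.0
```

```bash
cat > c2.py <<'E'
exec(open('look.py').read())
Q=rng((410,520),(40,140),(150,165)); rect(Q,'plate')
Q=rng((440,540),(150,310),(150,170)); rect(Q,'handle')
print(bot.read_state()['tcp_pos'],bot.read_state()['ee_rot'])
for q in bot.mark_of('wrist','lid_handle')[:2]: print(q, px2w('wrist',*q['position'],d[int(q['position'][1]),int(q['position'][0])]))
E
python3 c2.py wrist w4
```

```text
plate 855 [464.1  92.4] [10.3 41.7] 10.6 z [156.9 158.9 160.1]
handle 1682 [494.8 215.2] [12.4 69.5] 6.6 z [158.  161.7 163.5]
[462.78664932  90.23903304 221.65858486] [1.79772298e+02 1.77094319e-02 9.83269360e+01]
{'position': [396.4, 17.9], 'score': 0.66} [493.3697295  234.49796265 161.64092862]
```

Emit:
servo_tool(
  motion=".88 .29 0 0 0 .27 0;.88 .29 0 0 0 0 0;.88 .29 0 0 0 0 0;.88 .29 0 0 0 0 0;.88 .29 0 0 0 0 0;.88 .29 0 0 0 0 0;.88 .29 0 0 0 0 0;.88 .29 0 0 0 0 0;0 0 0 0 0 0 0",
)

```text
time: 23.45
tcp_pos: [491.0, 236.8, 217.9]
ee_rot: [180.0, -0.0, 96.9]
ft_force: [0.1, -0.1, 0.2]
width: 0.503
grip_force: 0.0
```

```bash
python3 c2.py wrist w5
```

```text
plate none
handle 2562 [491.3 235.5] [ 12.  110.8] 6.7 z [156.3 159.5 161.1]
[490.79138695 236.0800345  217.91703162] [-1.79984441e+02  4.97513100e-03  9.68558467e+01]
{'position': [320.9, 218.4], 'score': 0.75} [492.05246659 237.78622787 160.58480706]
```

Emit:
servo_tool(
  motion="0 0 1 0 0 0 0;0 0 1 0 0 0 0;0 0 1 0 0 0 0;0 0 .8 0 0 0 0;0 0 .25 0 0 0 .2;0 0 0 0 0 0 .6;0 0 0 0 0 0 1;0 0 0 0 0 0 1;0 0 0 0 0 0 1;0 0 0 0 0 0 1",
  newtons=40,
)

```text
time: 24.8
tcp_pos: [490.6, 235.5, 137.5]
ee_rot: [-180.0, 0.0, 96.8]
ft_force: [-5.2, -2.3, 5.0]
width: 0.123
grip_force: 39.3
```

```bash
python3 - <<'E'
import numpy as np
th=np.r_[0,2,5,np.arange(10,86,5),89,91,92.]
a=np.radians(19.6+th); x=-143.3*np.cos(a); z=143.3*np.sin(a)
print(';'.join(f'0 {p:.2f} {-q:.2f} 0 0 0 1' for p,q in zip(np.diff(x)/20,np.diff(z)/20)))
E
```

```text
0 0.09 -0.23 0 0 0 1;0 0.15 -0.35 0 0 0 1;0 0.28 -0.56 0 0 0 1;0 0.33 -0.53 0 0 0 1;0 0.38 -0.50 0 0 0 1;0 0.42 -0.46 0 0 0 1;0 0.46 -0.43 0 0 0 1;0 0.49 -0.38 0 0 0 1;0 0.52 -0.34 0 0 0 1;0 0.55 -0.29 0 0 0 1;0 0.58 -0.24 0 0 0 1;0 0.59 -0.19 0 0 0 1;0 0.61 -0.14 0 0 0 1;0 0.62 -0.09 0 0 0 1;0 0.62 -0.03 0 0 0 1;0 0.62 0.02 0 0 0 1;0 0.62 0.08 0 0 0 1;0 0.61 0.13 0 0 0 1;0 0.48 0.14 0 0 0 1;0 0.24 0.08 0 0 0 1;0 0.12 0.05 0 0 0 1
```

Emit:
servo_tool(
  motion="0 0.09 -0.23 0 0 0 1;0 0.15 -0.35 0 0 0 1;0 0.28 -0.56 0 0 0 1;0 0.33 -0.53 0 0 0 1;0 0.38 -0.50 0 0 0 1;0 0.42 -0.46 0 0 0 1;0 0.46 -0.43 0 0 0 1",
)

```text
time: 25.68
tcp_pos: [530.0, 240.2, 199.0]
ee_rot: [-179.6, 0.0, 96.8]
ft_force: [-19.4, -4.4, 10.9]
width: 0.125
grip_force: 39.4
```

Emit:
servo_tool(
  motion="0 0.49 -0.38 0 0 0 1;0 0.52 -0.34 0 0 0 1;0 0.55 -0.29 0 0 0 1;0 0.58 -0.24 0 0 0 1;0 0.59 -0.19 0 0 0 1;0 0.61 -0.14 0 0 0 1;0 0.62 -0.09 0 0 0 1",
)

```text
time: 26.55
tcp_pos: [611.6, 250.0, 233.3]
ee_rot: [180.0, -0.0, 96.8]
ft_force: [-7.2, -2.5, 6.2]
width: 0.125
grip_force: 40.9
```

Emit:
servo_tool(
  motion="0 0.62 -0.03 0 0 0 1;0 0.62 0.02 0 0 0 1;0 0.62 0.08 0 0 0 1;0 0.61 0.13 0 0 0 1;0 0.48 0.14 0 0 0 1;0 0.24 0.08 0 0 0 1;0 0.12 0.05 0 0 0 1;0 0 0 0 0 0 1",
)

```text
time: 27.55
tcp_pos: [677.7, 257.9, 222.7]
ee_rot: [179.9, -0.0, 96.8]
ft_force: [1.4, 0.7, 3.3]
width: 0.12
grip_force: 41.5
```

```bash
cat > plan.py <<'E'
import numpy as np
def plan(p,yaw,q,yaw2,n,c):
    p=np.array(p,float); q=np.array(q,float); s=(q-p)/n; dy=(yaw2-yaw)/n; out=[]
    for i in range(n):
        a=np.radians(yaw+dy*i)
        out.append('%.2f %.2f %.2f 0 0 %.2f %g'%((s[0]*np.cos(a)+s[1]*np.sin(a))/20,(s[0]*np.sin(a)-s[1]*np.cos(a))/20,-s[2]/20,-dy/6,c))
    for i in range(0,n,12): print(';'.join(out[i:i+12]))
E
python3 -c "
from plan import *
plan((677.7,258,312),96.8,(450,-108,200),18,24,0)"; python3 - <<'E'
import sys; sys.argv=['','top','t5']
exec(open('look.py').read())
# lid plane: points near lid underside in chest frame
c=np.array([530,189.6]); a=np.radians(6.8); R=np.array([[np.cos(a),-np.sin(a)],[np.sin(a),np.cos(a)]])
L=P.copy(); L[...,:2]=(P[...,:2]-c)@R
m=(L[...,0]>60)&(L[...,0]<115)&(abs(L[...,1])<150)&(L[...,2]>150)&(L[...,2]<290)
Q=L[m]; print(len(Q)); 
for z in range(150,290,20):
    k=(Q[:,2]>=z)&(Q[:,2]<z+20)
    if k.any(): print(z,k.sum(),np.round(np.median(Q[k,0]),1))
E
```

```text
-0.70 -0.56 0.23 0 0 0.55 0;-0.73 -0.52 0.23 0 0 0.55 0;-0.76 -0.48 0.23 0 0 0.55 0;-0.79 -0.43 0.23 0 0 0.55 0;-0.81 -0.39 0.23 0 0 0.55 0;-0.83 -0.34 0.23 0 0 0.55 0;-0.85 -0.29 0.23 0 0 0.55 0;-0.86 -0.24 0.23 0 0 0.55 0;-0.88 -0.19 0.23 0 0 0.55 0;-0.89 -0.14 0.23 0 0 0.55 0;-0.89 -0.09 0.23 0 0 0.55 0;-0.90 -0.04 0.23 0 0 0.55 0
-0.90 0.01 0.23 0 0 0.55 0;-0.90 0.06 0.23 0 0 0.55 0;-0.89 0.11 0.23 0 0 0.55 0;-0.88 0.16 0.23 0 0 0.55 0;-0.87 0.21 0.23 0 0 0.55 0;-0.86 0.26 0.23 0 0 0.55 0;-0.84 0.31 0.23 0 0 0.55 0;-0.82 0.36 0.23 0 0 0.55 0;-0.80 0.41 0.23 0 0 0.55 0;-0.78 0.45 0.23 0 0 0.55 0;-0.75 0.50 0.23 0 0 0.55 0;-0.72 0.54 0.23 0 0 0.55 0
1600
150 219 102.3
170 203 103.1
190 210 103.9
210 210 104.7
230 230 105.6
250 510 108.3
270 18 110.0
```

Emit:
servo_tool(
  motion="0 0 0 0 0 0 .6;0 0 0 0 0 0 .45;0 0 0 0 0 0 .45;0 0 -.4 0 0 0 .45;0 0 -.8 0 0 0 .45;0 0 -1 0 0 0 .45;0 0 -1 0 0 0 .45;0 0 -1 0 0 0 .45",
)

```text
time: 28.6
tcp_pos: [677.0, 257.8, 308.2]
ee_rot: [180.0, -0.0, 96.8]
ft_force: [-0.2, -0.3, -0.3]
width: 0.27
grip_force: 0.0
```

The lid stands at about 92°, and the release was clean. On to the arm.

Emit:
servo_tool(
  motion="-0.70 -0.56 0 0 0 0.55 0.45;-0.73 -0.52 0 0 0 0.55 0.45;-0.76 -0.48 0 0 0 0.55 0.45;-0.79 -0.43 0 0 0 0.55 0.45;-0.81 -0.39 0 0 0 0.55 0.2;-0.83 -0.34 0 0 0 0.55 0;-0.85 -0.29 0 0 0 0.55 0;-0.86 -0.24 0 0 0 0.55 0;-0.88 -0.19 0.33 0 0 0.55 0;-0.89 -0.14 0.33 0 0 0.55 0;-0.89 -0.09 0.33 0 0 0.55 0;-0.90 -0.04 0.33 0 0 0.55 0",
)

```text
time: 30.1
tcp_pos: [562.6, 73.9, 279.7]
ee_rot: [180.0, -0.0, 57.0]
ft_force: [0.2, -1.5, 0.1]
width: 0.501
grip_force: 0.0
```

Emit:
servo_tool(
  motion="-0.90 0.01 0.33 0 0 0.55 0;-0.90 0.06 0.33 0 0 0.55 0;-0.89 0.11 0.33 0 0 0.55 0;-0.88 0.16 0.33 0 0 0.55 0;-0.87 0.21 0.33 0 0 0.55 0;-0.86 0.26 0.33 0 0 0.55 0;-0.84 0.31 0.33 0 0 0.55 0;-0.82 0.36 0.33 0 0 0.55 0;-0.80 0.41 0.33 0 0 0.55 0;-0.78 0.45 0.33 0 0 0.55 0;-0.75 0.50 0.33 0 0 0.55 0;-0.72 0.54 0.33 0 0 0.55 0",
)

```text
time: 31.6
tcp_pos: [447.4, -108.3, 200.3]
ee_rot: [-180.0, -0.0, 17.4]
ft_force: [0.3, -0.1, 0.5]
width: 0.497
grip_force: 0.0
```

```bash
cat > d.py <<'E'
exec(open('look.py').read())
h=cv2.cvtColor(im,cv2.COLOR_BGR2HSV)
m=(h[...,1]>150)&((h[...,0]<9)|(h[...,0]>174))&(P[...,2]>4)&(P[...,2]<45)&(abs(P[...,0]-448)<110)&(abs(P[...,1]+125)<60)
rect(P[m],'red'); rect(P[m&(P[...,2]>18)],'redtop')
g=rng((340,540),(-180,-70),(8,40)); rect(g,'all')
print(bot.read_state()['tcp_pos'],bot.read_state()['ee_rot'])
for q in bot.mark_of('wrist','puppet_arm_center')[:2]: print(q, px2w('wrist',*q['position'],d[int(q['position'][1]),int(q['position'][0])]))
E
python3 d.py wrist w6
```

```text
red 2752 [ 459.2 -114.4] [136.9  34.5] 17.5 z [22.  25.4 26.8]
redtop 2752 [ 459.2 -114.4] [136.9  34.5] 17.5 z [22.  25.4 26.8]
all 3984 [ 446.7 -122.9] [166.9  41.4] 23.7 z [16.8 25.2 27. ]
[ 446.36377713 -109.20800779  199.54923421] [-1.79966806e+02  6.57063305e-02  1.72018978e+01]
{'position': [331.6, 182.3], 'score': 0.94} [ 454.29979525 -118.1710609    27.6153028 ]
```

View pics/w6.png

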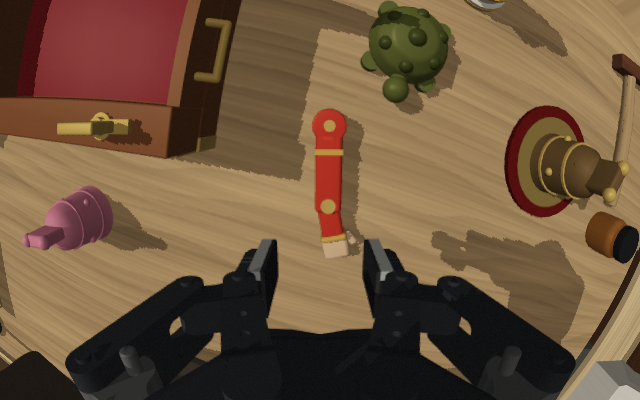

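The wrist view shows the arm's straight part from (329,125) to (328,207), aligned with the fingers, with the mark at (331,182). The chest is open and the catch lies across.

Emit:
servo_tool(
  motion=".13 .23 1 0 0 0 -.3;.13 .23 1 0 0 0 -.3;0 0 1 0 0 0 -.3;0 0 1 0 0 0 -.3;0 0 1 0 0 0 -.3;0 0 1 0 0 0 -.3;0 0 1 0 0 0 -.3;0 0 1 0 0 0 -.3;0 0 1 0 0 0 -.3;0 0 .5 0 0 0 -.3;0 0 .25 0 0 0 -.3;0 0 0 0 0 0 -.3",
  newtons=35,
)

```text
time: 33.2
tcp_pos: [455.9, -114.5, 5.8]
ee_rot: [180.0, -0.0, 17.6]
ft_force: [0.2, -0.0, 0.0]
width: 0.648
grip_force: 0.0
```

Emit:
servo_tool(
  motion="0 0 .1 0 0 0 0;0 0 0 0 0 0 .3;0 0 0 0 0 0 .6;0 0 0 0 0 0 1;0 0 0 0 0 0 1;0 0 0 0 0 0 1",
)

```text
time: 33.95
tcp_pos: [455.9, -114.6, 4.1]
ee_rot: [180.0, -0.0, 17.6]
ft_force: [-1.1, 0.4, 6.9]
width: 0.321
grip_force: 35.1
```

```bash
python3 -c "
from plan import *
plan((455.9,-114.6,94),17.6,(537.9,207.7,94),96.8,22,1)"
```

```text
0.40 -0.64 -0.00 0 0 -0.60 1;0.44 -0.62 -0.00 0 0 -0.60 1;0.48 -0.59 -0.00 0 0 -0.60 1;0.51 -0.56 -0.00 0 0 -0.60 1;0.55 -0.52 -0.00 0 0 -0.60 1;0.58 -0.49 -0.00 0 0 -0.60 1;0.61 -0.45 -0.00 0 0 -0.60 1;0.63 -0.41 -0.00 0 0 -0.60 1;0.66 -0.37 -0.00 0 0 -0.60 1;0.68 -0.33 -0.00 0 0 -0.60 1;0.70 -0.28 -0.00 0 0 -0.60 1;0.72 -0.24 -0.00 0 0 -0.60 1
0.73 -0.19 -0.00 0 0 -0.60 1;0.74 -0.15 -0.00 0 0 -0.60 1;0.75 -0.10 -0.00 0 0 -0.60 1;0.75 -0.05 -0.00 0 0 -0.60 1;0.76 -0.01 -0.00 0 0 -0.60 1;0.75 0.04 -0.00 0 0 -0.60 1;0.75 0.09 -0.00 0 0 -0.60 1;0.74 0.13 -0.00 0 0 -0.60 1;0.73 0.18 -0.00 0 0 -0.60 1;0.72 0.23 -0.00 0 0 -0.60 1
```

Emit:
servo_tool(
  motion="0 0 -.3 0 0 0 1;0 0 -.7 0 0 0 1;0 0 -1 0 0 0 1;0 0 -1 0 0 0 1;0 0 -1 0 0 0 1;0 0 -1 0 0 0 1;0 0 -1 0 0 0 1;0 0 -1 0 0 0 1;0 0 -1 0 0 0 1;0 0 -1 0 0 0 1",
)

```text
time: 35.2
tcp_pos: [455.4, -114.4, 185.2]
ee_rot: [180.0, -0.0, 17.6]
ft_force: [-0.3, -0.4, -0.6]
width: 0.324
grip_force: 34.5
```

Emit:
servo_tool(
  motion="0.40 -0.64 -0.1 0 0 -0.60 1;0.44 -0.62 -0.1 0 0 -0.60 1;0.48 -0.59 0 0 0 -0.60 1;0.51 -0.56 0 0 0 -0.60 1;0.55 -0.52 0 0 0 -0.60 1;0.58 -0.49 0 0 0 -0.60 1;0.61 -0.45 0 0 0 -0.60 1;0.63 -0.41 0 0 0 -0.60 1;0.66 -0.37 0 0 0 -0.60 1;0.68 -0.33 0 0 0 -0.60 1;0.70 -0.28 0 0 0 -0.60 1;0.72 -0.24 0 0 0 -0.60 1",
)

```text
time: 36.7
tcp_pos: [500.9, 62.5, 187.7]
ee_rot: [180.0, -0.0, 61.0]
ft_force: [0.5, -0.4, -1.5]
width: 0.322
grip_force: 34.5
```

Emit:
servo_tool(
  motion="0.73 -0.19 0 0 0 -0.60 1;0.74 -0.15 0 0 0 -0.60 1;0.75 -0.10 0 0 0 -0.60 1;0.75 -0.05 0 0 0 -0.60 1;0.76 -0.01 0 0 0 -0.60 1;0.75 0.04 0 0 0 -0.60 1;0.75 0.09 0 0 0 -0.60 1;0.74 0.13 0 0 0 -0.60 1;0.73 0.18 0 0 0 -0.60 1;0.72 0.23 0 0 0 -0.60 1;0 0 0 0 0 0 1",
)

```text
time: 38.08
tcp_pos: [538.0, 208.7, 187.5]
ee_rot: [-180.0, -0.0, 96.9]
ft_force: [-0.5, 0.3, -2.0]
width: 0.319
grip_force: 34.5
```

```bash
python3 look.py wrist w7
```

```text
(no output)
```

View pics/w7.png

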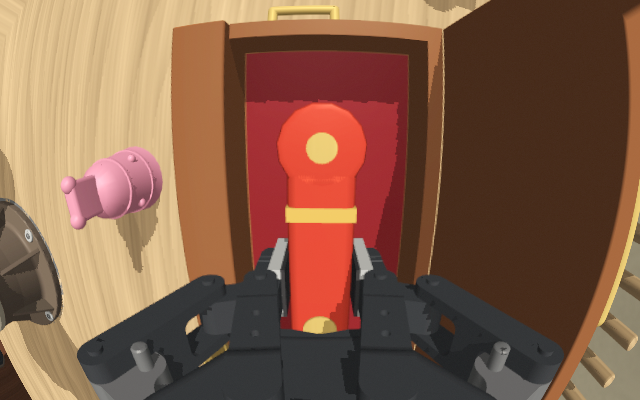

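The arm is centred lengthwise over the open hollow, with its shoulder at (322,150). I lower it now.

Emit:
servo_tool(
  motion="0 0 .6 0 0 0 1;0 0 1 0 0 0 1;0 0 1 0 0 0 1;0 0 1 0 0 0 1;0 0 .8 0 0 0 1;0 0 .7 0 0 0 1;0 0 .5 0 0 0 1;0 0 .3 0 0 0 1;0 0 .2 0 0 0 1;0 0 .1 0 0 0 1;0 0 0 0 0 0 1",
)

```text
time: 39.5
tcp_pos: [538.1, 207.8, 63.9]
ee_rot: [180.0, -0.0, 96.8]
ft_force: [0.7, -0.1, -0.9]
width: 0.317
grip_force: 34.5
```

Emit:
servo_tool(
  motion="0 0 .1 0 0 0 1;0 0 .06 0 0 0 1;0 0 .05 0 0 0 1;0 0 0 0 0 0 1",
)

```text
time: 40.0
tcp_pos: [538.0, 207.7, 59.4]
ee_rot: [-180.0, -0.0, 96.8]
ft_force: [-0.1, -0.3, -0.3]
width: 0.322
grip_force: 34.5
```

Emit:
servo_tool(
  motion="0 0 .04 0 0 0 1;0 0 0 0 0 0 1",
)

```text
time: 40.25
tcp_pos: [538.0, 207.8, 59.1]
ee_rot: [180.0, -0.0, 96.8]
ft_force: [-1.6, -0.4, 5.4]
width: 0.319
grip_force: 35.1
```

Contact. I release, rise, and back off towards the robot.

Emit:
servo_tool(
  motion="0 0 0 0 0 0 .2;0 0 0 0 0 0 .1;0 0 0 0 0 0 0;0 0 0 0 0 0 0;0 0 -.3 0 0 0 0;0 0 -.7 0 0 0 0;0 0 -1 0 0 0 0;0 0 -1 0 0 0 0;0 0 -1 0 0 0 0;0 0 -1 0 0 0 0;0 0 -1 0 0 0 0;0 0 -1 0 0 0 0",
)

```text
time: 41.75
tcp_pos: [537.9, 207.7, 200.5]
ee_rot: [179.9, -0.0, 96.8]
ft_force: [-0.1, 0.5, -0.3]
width: 0.501
grip_force: 0.0
```

Emit:
servo_tool(
  motion="0 0 -1 0 0 0 0;0 0 -1 0 0 0 0;0 0 -1 0 0 0 0;.8 0 -.6 0 0 0 0;1 0 0 0 0 0 0;1 0 0 0 0 0 0;1 0 0 0 0 0 0;1 0 0 0 0 0 0;1 0 0 0 0 0 0;1 0 0 0 0 0 0;1 0 0 0 0 0 0;0 0 0 0 0 0 0",
)

```text
time: 43.25
tcp_pos: [519.2, 364.1, 270.5]
ee_rot: [-180.0, -0.0, 96.9]
ft_force: [-0.7, 0.2, 0.4]
width: 0.5
grip_force: 0.0
```

```bash
python3 look.py scene s8; python3 b.py top t8; python3 - <<'E'
import cv2,numpy as np
a=cv2.imread('pics/s8.png'); b=cv2.imread('pics/t8.png')
cv2.imwrite('pics/final.png',np.hstack([cv2.resize(a[120:370,150:550],(400,250)),b[80:330,120:520]]))
E
```

```text
crest 45 [ 565.8 -386.6] [35.9 36.7] 68.2 z [100.1 103.2 110.7]
mid 359 [ 566.8 -385.8] [65.9 61.6] 20.7 z [72.3 87.8 96.6]
stand 1745 [ 566.8 -390.9] [146.1 140.7] 0.2 z [10.8 15.3 19.3]
```

View pics/final.png

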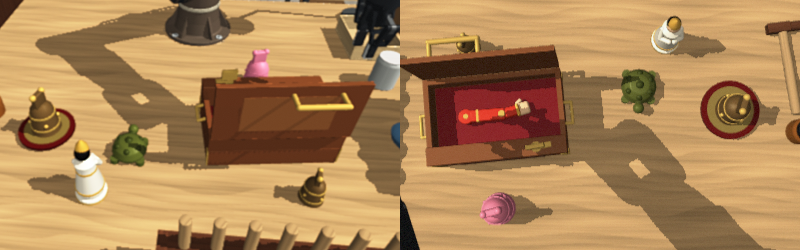

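The pictures show the lid open, the arm flat and lengthwise on the chest floor at (495,112), the bell upright on the stand at (737,107), and the tortoise and fairy where they were. Handing in.

```bash
python3 -c "
from bench import bot
print(bot.job_done())"
```

```text
the job is handed in; nothing more can be done
None
```

The job is done and handed in at about 43 s: the bell stands upright on the red stand, the catch is turned fully aside, the lid stands open at about 92°, and the puppet arm lies flat and lengthwise on the chest floor.

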